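# Sort the loose bolts by length into their trays

### The job

Five bolts of three lengths lie loose on the welding bench. Lay each one in the tray for its length: the two short bolts in the smallest tray, the two medium ones in the middle-sized tray and the long one in the largest, each lying flat on the tray's floor and not on top of another. Leave the spray can and the brush where they are.

Things in the scene. Friction and masses are not known exactly. Their poses are not given: they have to be found in the camera images.
- bolt_short_a: One of two short steel hex bolts, 64 mm long overall, lying with a nut near its tip. Head (10 mm long) and nut (13 mm) are 24 mm across flats and rest on flats, so it lies level, axis 12 mm up. Shank 16 mm diameter; free shank between head and nut 38 mm, its middle 3 mm from the origin towards the head. 3 mm of thread past the nut. Origin on the axis at mid-length, x from head to tip.
- bolt_short_b: One of two short steel hex bolts, 64 mm long overall, lying with a nut near its tip. Head (10 mm long) and nut (13 mm) are 24 mm across flats and rest on flats, so it lies level, axis 12 mm up. Shank 16 mm diameter; free shank between head and nut 38 mm, its middle 3 mm from the origin towards the head. 3 mm of thread past the nut. Origin on the axis at mid-length, x from head to tip.
- bolt_medium_a: One of two medium steel hex bolts, 92 mm long overall, lying with a nut near its tip. Head (10 mm long) and nut (13 mm) are 24 mm across flats and rest on flats, so it lies level, axis 12 mm up. Shank 16 mm diameter; free shank between head and nut 66 mm, its middle 3 mm from the origin towards the head. 3 mm of thread past the nut. Origin on the axis at mid-length, x from head to tip.
- bolt_medium_b: One of two medium steel hex bolts, 92 mm long overall, lying with a nut near its tip. Head (10 mm long) and nut (13 mm) are 24 mm across flats and rest on flats, so it lies level, axis 12 mm up. Shank 16 mm diameter; free shank between head and nut 66 mm, its middle 3 mm from the origin towards the head. 3 mm of thread past the nut. Origin on the axis at mid-length, x from head to tip.
- bolt_long: The one long steel hex bolt, 122 mm long overall, lying with a nut near its tip. Head (10 mm long) and nut (13 mm) are 24 mm across flats and rest on flats, so it lies level, axis 12 mm up. Shank 16 mm diameter; free shank between head and nut 96 mm, its middle 3 mm from the origin towards the head. 3 mm of thread past the nut. Origin on the axis at mid-length, x from head to tip.
- tray_short: The smallest of three open aluminium trays fixed to the bench, for both short (64 mm) bolts. Inside 92 mm long (along x) by 146 mm wide (along y); walls and floor 4 mm thick, 16 mm high overall. Origin at the centre of the underside, at bench level; a bolt on its floor has its axis 16 mm above the bench.
- tray_medium: The middle-sized of three open aluminium trays fixed to the bench, for both medium (92 mm) bolts. Inside 120 mm long (along x) by 146 mm wide (along y); walls and floor 4 mm thick, 16 mm high overall. Origin at the centre of the underside, at bench level; a bolt on its floor has its axis 16 mm above the bench.
- tray_long: The largest of three open aluminium trays fixed to the bench, for the long (122 mm) bolt. Inside 150 mm long (along x) by 146 mm wide (along y); walls and floor 4 mm thick, 16 mm high overall. Origin at the centre of the underside, at bench level; a bolt on its floor has its axis 16 mm above the bench.
- spray_can: Bystander: grey spray can, 60 mm in diameter, 150 mm tall, standing at the left far side. Origin at the centre of its underside. Leave it alone.
- brush: Bystander: hand brush 170 mm long lying at the right far side, along its x. Leave it alone.
Things that resemble listed ones, but are neither listed nor needed, are in the scene too. What is shaped like the bolt_medium_b but black or red is not meant.

How it is judged (in metres and radians):
At the end, for the whole second after the job is handed in: Every bolt lies flat on the floor of the tray for its length (axis 10 to 21 mm above the tray's underside, within 0.15 rad of level), its middle between the tray's walls (within 36, 50 or 65 mm of the centre along x for the short, medium and long tray, within 66 mm along y), at rest and released (x of bolt_short_a in the frame of tray_short between -0.036 and 0.036 m and y of bolt_short_a in the frame of tray_short between -0.066 and 0.066 m and z of bolt_short_a in the frame of tray_short between 0.01 and 0.021 m and angle between bolt_short_a's own x axis and vertical between 1.42 and 1.72 rad and linear speed of each of bolt_short_a, bolt_short_b, bolt_medium_a, bolt_medium_b, bolt_long below 0.02 m/s and angular speed of each of bolt_short_a, bolt_short_b, bolt_medium_a, bolt_medium_b, bolt_long below 0.3 rad/s and x of bolt_short_b in the frame of tray_short between -0.036 and 0.036 m and y of bolt_short_b in the frame of tray_short between -0.066 and 0.066 m and z of bolt_short_b in the frame of tray_short between 0.01 and 0.021 m and angle between bolt_short_b's own x axis and vertical between 1.42 and 1.72 rad and x of bolt_medium_a in the frame of tray_medium between -0.05 and 0.05 m and y of bolt_medium_a in the frame of tray_medium between -0.066 and 0.066 m and z of bolt_medium_a in the frame of tray_medium between 0.01 and 0.021 m and angle between bolt_medium_a's own x axis and vertical between 1.42 and 1.72 rad and x of bolt_medium_b in the frame of tray_medium between -0.05 and 0.05 m and y of bolt_medium_b in the frame of tray_medium between -0.066 and 0.066 m and z of bolt_medium_b in the frame of tray_medium between 0.01 and 0.021 m and angle between bolt_medium_b's own x axis and vertical between 1.42 and 1.72 rad and x of bolt_long in the frame of tray_long between -0.065 and 0.065 m and y of bolt_long in the frame of tray_long between -0.066 and 0.066 m and z of bolt_long in the frame of tray_long between 0.01 and 0.021 m and angle between bolt_long's own x axis and vertical between 1.42 and 1.72 rad); the robot touches nothing.
It fails at once if the spray can is moved more than 30 mm or tipped (distance of spray_can from where it was at the start of the episode above 0.03 m or angle between spray_can's own z axis and vertical above 0.5 rad).
It fails at once if the brush is moved more than 30 mm (distance of brush from where it was at the start of the episode above 0.03 m).
It also fails if it takes over 120 s, if anything falls off the work surface, if the arm or the gripper's body presses on something with over 40 N, if the wrist force passes 120 N, or if a joint passes its speed limit or range.

### The arm

A 6-joint arm with a two-finger parallel gripper is mounted at the origin on the work surface. World frame = base frame: x ahead of the robot, y to its left, z up, the work surface at z = 0. Lengths are in mm, angles in rad, forces in N, time in s.
With the tool pointing down it reaches from about 325 to 1000 mm from the base axis. Payload 5.1 kg.
Tool frame: the origin (TCP) lies at the very end of the fingers, on their centre line; the grasp point (between the pads) lies 19 mm behind it; z points along the fingers, y is the line along which they close (so a half turn about z gives the same grasp; the last joint's range is limited). The gripper opens to 85 mm and grips with 20 to 120 N. Pads are 22 mm wide; open, the fingers measure 114 mm over their backs; the gripper's body (76 mm by 85 mm) begins 54 mm behind the grasp point. The pads swing forward as they close: fully open they stand 13 mm farther back than shut.
Start: joints at [-1.344, 0.124, 1.65, -0, 1.367, -0.083], TCP at [198.132, -619.054, 209.922] pointing down, gripper open.
Joint ranges: [-2.61, 2.61], [-1.02, 2.33], [0.03, 2.71], [-1.35, 4.49], [0.32, 2.68], [-2.91, 2.91]. Speed limits (rad/s): [2.57, 2.57, 3.14, 3.14, 3.14, 3.14].

### API

Orientations are given as a rotation vector (axis times angle).
In Python, from cell import manip gives the robot as it stands.
- The arm moves only by the tool step_arm, never from a script. Its argument "motion" is a list of rows, each a list of 7 numbers: the shift along the tool's x, y, z scaled (see below), then the turn, a rotation vector about the tool's x, y, z scaled (see below), then the opening, from -1 (shut) to 1 (fully open), so that 0 is half open. In form: [[x, y, z, ax, ay, az, claw], ...]. A call has 1 to 5 rows; each row shifts and turns the commanded pose from where the row before left it, along the tool's axes as they then stand; what a row does not reach is not made up. The controller multiplies each number of a shift by 0.1 m and each number of a turn by 0.5 rad. A row lasts 1/12 s, in which the tool goes at most 41.7 mm and 7.16 degrees, less where a joint would pass 70% of its speed; a pose out of reach is approached as far as the arm can. A call with a number of a shift or a turn outside -1 to 1 is refused whole. A call with a gripper value outside its range is refused whole. The fingers move at their own pace and stop on an object; the grip force is fixed at half the most. Time passes only in rows, so rows that do not move let the fingers close. It gives the time, the measured TCP pose, the force, the opening and the grip force at its end, in the units of the state.
- manip.get_state(): the state, without advancing time (a new reading comes with each control period).
- manip.camera(name): name is "scene" or "top"; returns the picture (400x640x3 uint8, blue, green, red); there is no depth.
- manip.camera_model(name): a dict with "vfov" (degrees; the focal length in pixels is half the picture's height over the tangent of half this angle, whatever the lens; pixels are square), "cx", "cy" (the principal point, pixels), "world_to_cam" (4x4, takes a point from world to camera coordinates). Camera axes: x right, y down, z forward; pixel columns grow to the right and rows downward; lengths in mm; the calibration is good to about 2 mm. A picture is of the moment at which its call begins. camera_model takes no time and is no camera call.
- manip.finish_job(): hands the job in; it is judged then, once.
Trained networks look in the newest picture that a camera, given by its name, has taken for a name from the list of things; names that differ only in an ending like _2 or _b are one class to them, and where a whole thing is asked for, a point or a joint stands for the part that bears it (a point fixed in the world has none). Each returns a list of dicts, best first, with "p" (0 to 1); they miss things now and then, are a little off and sometimes report something else, mostly with a low value. They report only what shows in the picture. A call takes as long as a camera call. They do not tell look-alikes from the thing itself.
- manip.regions_of(name, camera): "pixels" (400x640 bool, what is visible of it) and "location" ([row, column] in pixels, amid what is visible of it).
- manip.pinpoint(name, camera): "location" ([row, column] in pixels: a listed point, or the origin of a listed thing).
The state is a dict: "t": time; "joints": joint angles; "joint_vel": joint speeds; "joint_efforts": joint torques, N m; "ee_pos": TCP position; "tool_rot": TCP orientation; "contact_force": force on the tool from outside, world axes, zero at the start; "moment": the same for the moment, N m; "grip_width": opening from 0.0 (shut) to 1.0 (fully open); "finger_force": force on a finger pad.
Only numpy, scipy, OpenCV 4.12 (cv2) and the standard library are available. Lean on these libraries where they do the work, as an engineer would, in place of code of your own. Each camera call takes 0.05 s, during which the arm holds its last target. There are 200 camera calls.

## Working session

There is one attempt and no reset: what is moved stays moved. The work goes in short steps, Python scripts to look and compute and a tool call to move; the robot and the scene stay as the last step left them, time stands still between calls to the robot, and variables do not carry over. Pictures are saved under pics/ and viewed, at most 14 in all, crops included, and the job is handed in when it is done.

Besides the shell and the picture viewer there is one more tool, called after "Call:" by a JSON object that holds its "api" and its "payload". step_arm: Moves the arm, as the interface text tells. Its arguments: {"type":"object","properties":{"motion":{"type":"array"}},"required":["motion"]}

```bash
mkdir -p pics; ls; cat > h.py <<'E'
import numpy as np,cv2
from cell import manip
def ray(cam,uv,z):
    m=manip.camera_model(cam);f=200/np.tan(np.radians(m['vfov'])/2)
    T=np.array(m['world_to_cam']);R,t=T[:3,:3],T[:3,3]
    d=R.T@np.array([(uv[0]-m['cx'])/f,(uv[1]-m['cy'])/f,1]);c=-R.T@t
    return c+d*(z-c[2])/d[2]
E
python3 - <<'E'
from h import *
for c in('top','scene'):
    cv2.imwrite(f'pics/{c}0.png',manip.camera(c)); m=manip.camera_model(c);print({k:(np.round(v,3).tolist()) for k,v in m.items()})
print(manip.get_state())
for n in('bolt_short_a','bolt_medium_a','bolt_long','tray_short','tray_medium','tray_long','spray_can','brush'):
    for r in manip.regions_of(n,'top'):
        ys,xs=np.nonzero(r['pixels']); 
        z=0 if 'tray' in n else 12
        b=cv2.minAreaRect(np.array([ray('top',(x,y),z)[:2] for x,y in zip(xs,ys)],np.float32))
        print(n,round(r['p'],2),np.round(r['location']),'rect',np.round(b[0]),np.round(b[1]),round(b[2]))
    for r in manip.pinpoint(n,'top'): print('  pin',round(r['p'],2),np.round(r['location']),np.round(ray('top',r['location'][::-1],z)))
E
```

```text
pics
{'vfov': 44.489, 'cx': 324.342, 'cy': 196.731, 'world_to_cam': [[-0.012, -1.0, -0.021, 22.375], [-0.985, 0.015, -0.169, 520.417], [0.17, 0.019, -0.985, 1260.937], [0.0, 0.0, 0.0, 1.0]]}
{'vfov': 51.097, 'cx': 323.168, 'cy': 190.236, 'world_to_cam': [[-0.847, 0.531, -0.002, 438.396], [0.455, 0.724, -0.519, -204.324], [-0.275, -0.441, -0.855, 1207.956], [0.0, 0.0, 0.0, 1.0]]}
{'t': 0.1, 'joints': array([-1.34356338e+00,  1.24444295e-01,  1.65152462e+00,  1.61994977e-05,
        1.36747733e+00, -8.25897667e-02]), 'joint_vel': array([ 0.00293082, -0.00215709, -0.00311244,  0.00081839,  0.00176825,
       -0.00210575]), 'joint_efforts': array([ 6.01123520e-05, -4.24929178e+01, -3.66654325e+01, -1.24023995e-04,
        3.91522670e-03,  3.54607224e-06]), 'ee_pos': array([ 198.03075071, -618.4918102 ,  208.78069347]), 'tool_rot': array([-3.10214581e+00, -4.84433721e-01,  1.85426831e-04]), 'contact_force': array([-0.1006266 , -0.0914905 ,  0.10400138]), 'moment': array([-0.00285528, -0.02013435, -0.02327653]), 'finger_force': 0.0, 'grip_width': 0.9994879465602708}
bolt_short_a 0.72 [129. 461.] rect [ 694. -376.] [173.  51.] 42
bolt_short_a 0.65 [229. 401.] rect [ 429. -190.] [65. 25.] 86
bolt_short_a 0.56 [219. 193.] rect [470. 384.] [67. 25.] 86
  pin 0.63 [218. 192.] [473. 378.  12.]
  pin 0.58 [230. 397.] [ 433. -179.   12.]
bolt_medium_a 0.62 [264. 372.] rect [ 344. -107.] [26. 92.] 7
bolt_medium_a 0.59 [232. 334.] rect [432.  -2.] [92. 27.] 67
bolt_medium_a 0.57 [231. 264.] rect [434. 176.] [96. 27.] 68
bolt_medium_a 0.52 [276. 285.] rect [320. 125.] [29. 95.] 26Traceback (most recent call last):
  File "<stdin>", line 9, in <module>
  File "h.py", line 4, in ray
    m=manip.camera_model(cam);f=200/np.tan(np.radians(m['vfov'])/2)
ValueError: time passes only in moves, steps and waits
```

```bash
cat > h.py <<'E'
import numpy as np,cv2
from cell import manip
M={}
def ray(cam,uv,z):
    """uv: Nx2 (col,row) -> Nx3 world points at height z"""
    m=M.setdefault(cam,None) or M.__setitem__(cam,manip.camera_model(cam)) or M[cam]
    f=200/np.tan(np.radians(m['vfov'])/2)
    T=np.array(m['world_to_cam']);R,t=T[:3,:3],T[:3,3]
    uv=np.atleast_2d(uv)
    d=np.c_[(uv-[m['cx'],m['cy']])/f,np.ones(len(uv))]@R;c=-R.T@t
    return c+d*((z-c[2])/d[:,2])[:,None]
E
python3 - <<'E'
from h import *
for n in('bolt_short_a','bolt_medium_a','bolt_long','tray_short','tray_medium','tray_long','spray_can','brush'):
    z=16 if 'tray' in n else 12
    for r in manip.regions_of(n,'top'):
        P=ray('top',np.argwhere(r['pixels'])[:,::-1],z)
        b=cv2.minAreaRect(P[:,:2].astype(np.float32))
        print(n,round(r['p'],2),np.round(r['location']),'rect',np.round(b[0]),np.round(b[1]),round(b[2]))
    for r in manip.pinpoint(n,'top'): print('  pin',round(r['p'],2),np.round(r['location']),np.round(ray('top',r['location'][::-1],z)))
print(manip.get_state()['t'])
E
```

```text
bolt_short_a 0.72 [129. 461.] rect [ 694. -376.] [173.  51.] 42
bolt_short_a 0.65 [229. 401.] rect [ 429. -190.] [65. 25.] 86
bolt_short_a 0.56 [219. 193.] rect [470. 384.] [67. 25.] 86
  pin 0.63 [218. 192.] [[473. 378.  12.]]
  pin 0.58 [230. 397.] [[ 433. -179.   12.]]
bolt_medium_a 0.62 [264. 372.] rect [ 344. -107.] [26. 92.] 7
bolt_medium_a 0.59 [232. 334.] rect [432.  -2.] [92. 27.] 67
bolt_medium_a 0.57 [231. 264.] rect [434. 176.] [96. 27.] 68
bolt_medium_a 0.52 [276. 285.] rect [320. 125.] [29. 95.] 26
bolt_medium_a 0.46 [168. 256.] rect [613. 203.] [158. 136.] 79
  pin 0.8 [233. 330.] [[427.   0.  12.]]
  pin 0.74 [263. 370.] [[ 345. -105.   12.]]
  pin 0.55 [229. 266.] [[439. 176.  12.]]
  pin 0.54 [275. 284.] [[317. 127.  12.]]
bolt_long 0.73 [221. 475.] rect [ 464. -384.] [121.  22.] 66
  pin 0.62 [216. 469.] [[ 468. -376.   12.]]
tray_short 0.59 [159. 403.] rect [ 627. -206.] [104. 154.] 9
tray_short 0.41 [128. 459.] rect [ 692. -374.] [168.  47.] 41
  pin 0.71 [159. 402.] [[ 628. -198.   16.]]
tray_medium 0.66 [167. 256.] rect [612. 203.] [162. 133.] 79
tray_medium 0.41 [165. 333.] rect [614.  -4.] [156. 165.] 90
  pin 0.91 [168. 258.] [[609. 199.  16.]]
tray_long 0.77 [163. 333.] rect [612.  -3.] [154. 159.] 90
  pin 0.9 [164. 333.] [[615. -10.  16.]]
spray_can 0.64 [148. 183.] rect [666. 409.] [118.  65.] 45
  pin 0.66 [159. 192.] [[640. 385.  12.]]
brush 0.61 [129. 460.] rect [ 695. -374.] [165.  45.] 41
  pin 0.82 [137. 466.] [[ 689. -379.   12.]]
1.05
```

View pics/top0.png

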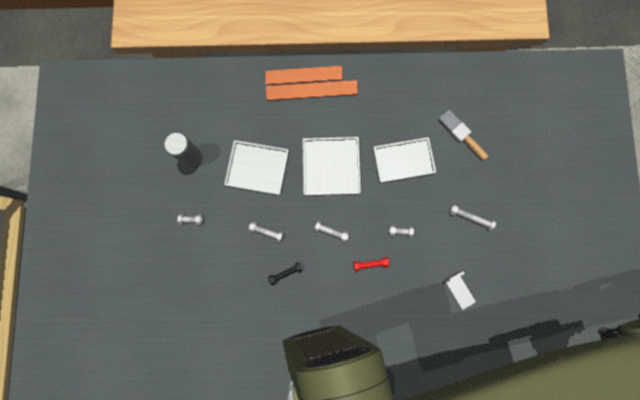

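View pics/scene0.png

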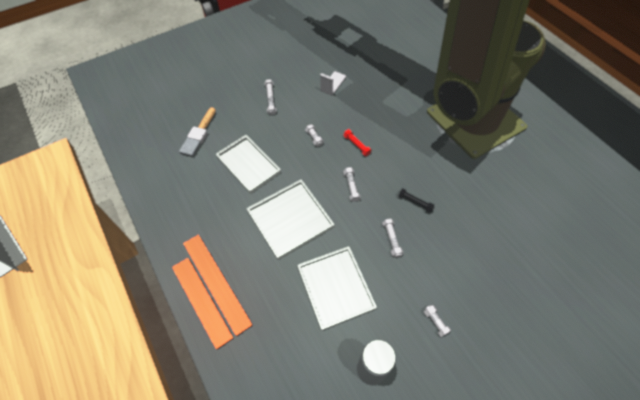

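The scene has two short candidates at top (190,219) and (401,231). The medium shapes are at (265,231) and (332,231) in silver, (286,273) in black and (371,264) in red. The long one is at (472,217). Only the silver ones fit the description. I'll confirm that in a crop and cross-check with the scene camera.

```bash
python3 - <<'E'
from h import *
I={c:manip.camera(c) for c in('top','scene')}
a=cv2.resize(I['top'][195:285,170:370],None,fx=4,fy=4,interpolation=cv2.INTER_CUBIC)
b=cv2.resize(I['top'][200:245,380:500],None,fx=5,fy=5,interpolation=cv2.INTER_CUBIC)
b=cv2.copyMakeBorder(b,0,0,0,200,cv2.BORDER_CONSTANT)
cv2.imwrite('pics/crop.png',np.vstack([a,b]))
for n in('bolt_short_a','bolt_medium_a','bolt_long','tray_short','tray_medium','tray_long'):
    z=16 if 'tray' in n else 12
    for cam in('top','scene'):
      for r in manip.regions_of(n,cam):
        m=r['pixels']
        P=ray(cam,np.argwhere(m)[:,::-1],z)
        b=cv2.minAreaRect(P[:,:2].astype(np.float32))
        if max(b[1])>168: continue
        print(n,cam,round(r['p'],2),np.round(r['location']),'rect',np.round(b[0]),np.round(b[1]),round(b[2]),'col',np.round(I[cam][m].mean(0)),'mean',np.round(P.mean(0)[:2]))
E
```

```text
bolt_short_a top 0.56 [219. 193.] rect [469. 384.] [66. 25.] 89 col [167. 166. 167.] mean [471. 382.]
bolt_short_a top 0.47 [231. 400.] rect [ 431. -189.] [67. 30.] 89 col [166. 165. 166.] mean [ 430. -188.]
bolt_short_a scene 0.75 [322. 438.] rect [469. 382.] [65. 26.] 88 col [191. 190. 190.] mean [469. 383.]
bolt_short_a scene 0.71 [137. 316.] rect [ 428. -188.] [75. 23.] 82 col [173. 172. 173.] mean [ 429. -186.]
bolt_medium_a top 0.77 [231. 331.] rect [431.  -1.] [89. 24.] 66 col [183. 181. 182.] mean [433.   1.]
bolt_medium_a top 0.77 [264. 370.] rect [ 344. -107.] [27. 92.] 6 col [ 53.  56. 188.] mean [ 343. -108.]
bolt_medium_a top 0.77 [275. 281.] rect [320. 127.] [30. 97.] 26 col [59. 58. 56.] mean [320. 127.]
bolt_medium_a top 0.55 [231. 261.] rect [434. 177.] [95. 27.] 69 col [175. 174. 175.] mean [434. 177.]
bolt_medium_a scene 0.85 [238. 394.] rect [431. 177.] [101.  28.] 69 col [183. 181. 181.] mean [432. 179.]
bolt_medium_a scene 0.58 [147. 358.] rect [ 342. -104.] [23. 99.] 6 col [ 41.  45. 197.] mean [ 342. -103.]
bolt_medium_a scene 0.5 [178. 351.] rect [429.  -3.] 
[... 180 characters left out ...]
8. 269.] rect [ 462. -383.] [139.  26.] 65 col [164. 163. 162.] mean [ 463. -382.]
tray_short top 0.88 [159. 404.] rect [ 627. -206.] [104. 157.] 9 col [224. 228. 225.] mean [ 626. -206.]
tray_short scene 0.6 [164. 251.] rect [ 627. -200.] [103. 162.] 9 col [219. 224. 220.] mean [ 628. -199.]
tray_medium top 0.61 [167. 258.] rect [611. 202.] [157. 132.] 79 col [220. 225. 221.] mean [612. 202.]
tray_medium top 0.35 [233. 267.] rect [434. 176.] [97. 26.] 70 col [170. 169. 170.] mean [434. 176.]
tray_long top 0.64 [164. 331.] rect [612.  -4.] [156. 164.] 90 col [227. 231. 228.] mean [612.  -4.]
tray_long scene 0.96 [220. 289.] rect [613.  -0.] [161. 164.] 0 col [229. 233. 230.] mean [615.   3.]
```

View pics/crop.png

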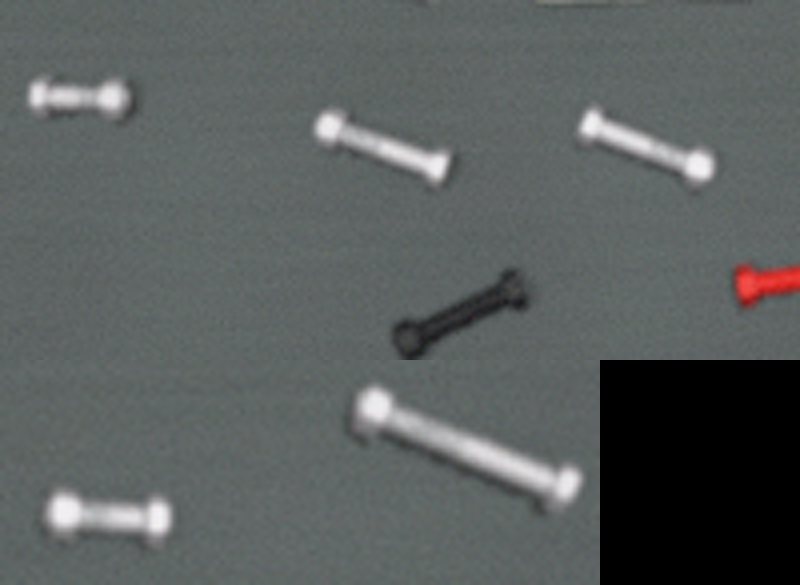

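The crop shows three silver bolts on the left (one short, two medium) and, on the right, one short and one long. The black and red ones are the decoys. The nuts (the fatter ends) give each head's direction. I'll start with the long bolt: turn first, then fly to it.

```bash
cat > plan.py <<'E'
import sys
from h import *
from scipy.spatial.transform import Rotation as Ro
s=manip.get_state();R=Ro.from_rotvec(s['tool_rot']);p=np.array(s['ee_pos'])
def show(p,R,x,y,z,yaw):
    G=Ro.from_euler('z',yaw,degrees=True)*Ro.from_euler('x',180,degrees=True)
    print('->',(x,y,z,yaw),'turn',np.round((R.inv()*G).as_rotvec()/.5,3),'then shift',np.round(G.inv().apply(np.array([x,y,z])-p)/100,3))
    return np.array([x,y,z]),G
print('t',round(s['t'],2),'p',np.round(p,1),'w',round(s['grip_width'],3),'F',np.round(s['contact_force'],1),'ff',round(s['finger_force'],1))
for a in sys.argv[1:]: p,R=show(p,R,*map(float,a.split(',')))
E
python3 plan.py 463,-386,80,66
```

```text
t 1.75 p [ 198.1 -619.1  209.9] w 1.001 F [-1.   0.5 -0.3] ff 0.0
-> (463.0, -386.0, 80.0, 66.0) turn [-0.    -0.    -1.684] then shift [3.207 1.472 1.299]
```

Call:
{"api": "step_arm", "payload": {"motion": [[0, 0, 0, 0, 0, -0.24, 0.2], [0, 0, 0, 0, 0, -0.24, 0.2], [0, 0, 0, 0, 0, -0.24, 0.2], [0, 0, 0, 0, 0, -0.24, 0.2], [0, 0, 0, 0, 0, -0.24, 0.2]]}}

```text
t: 2.17
ee_pos: [198.1, -619.1, 209.9]
tool_rot: [-2.818, -1.389, 0.0]
contact_force: [0.3, 0.1, -0.6]
grip_width: 0.598
finger_force: 0.0
```

Call:
{"api": "step_arm", "payload": {"motion": [[0, 0, 0, 0, 0, -0.24, 0.2], [0, 0, 0, 0, 0, -0.24, 0.2], [0.32, 0.147, 0.129, 0, 0, 0, 0.2], [0.32, 0.147, 0.129, 0, 0, 0, 0.2], [0.32, 0.147, 0.129, 0, 0, 0, 0.2]]}}

```text
t: 2.58
ee_pos: [278.1, -549.1, 171.1]
tool_rot: [2.637, 1.705, -0.0]
contact_force: [-0.1, -0.6, -0.1]
grip_width: 0.605
finger_force: 0.0
```

Call:
{"api": "step_arm", "payload": {"motion": [[0.32, 0.147, 0.129, 0, 0, 0, 0.2], [0.32, 0.147, 0.129, 0, 0, 0, 0.2], [0.32, 0.147, 0.129, 0, 0, 0, 0.2], [0.32, 0.147, 0.129, 0, 0, 0, 0.2], [0.32, 0.147, 0.129, 0, 0, 0, 0.2]]}}

```text
t: 3.0
ee_pos: [411.2, -432.3, 106.4]
tool_rot: [2.636, 1.708, 0.0]
contact_force: [-0.6, -0.1, 0.5]
grip_width: 0.6
finger_force: 0.0
```

Call:
{"api": "step_arm", "payload": {"motion": [[0.32, 0.147, 0.129, 0, 0, 0, 0.2], [0.32, 0.147, 0.129, 0, 0, 0, 0.2], [0, 0, 0, 0, 0, 0, 0.2], [0, 0, 0, 0, 0, 0, 0.2]]}}

```text
t: 3.33
ee_pos: [463.7, -385.3, 79.8]
tool_rot: [-2.632, -1.712, 0.001]
contact_force: [0.0, -0.9, 0.2]
grip_width: 0.606
finger_force: 0.0
```

```bash
python3 plan.py 463,-386,80,66 463,-386,3,66; python3 -c "
from h import *
cv2.imwrite('pics/s1.png',cv2.resize(manip.camera('scene')[40:190,170:370],None,fx=4,fy=4))"
```

```text
t 3.33 p [ 463.7 -385.3   79.8] w 0.606 F [ 0.  -0.9  0.2] ff 0.0
-> (463.0, -386.0, 80.0, 66.0) turn [-0.004 -0.001  0.003] then shift [-0.01  -0.003 -0.002]
-> (463.0, -386.0, 3.0, 66.0) turn [0. 0. 0.] then shift [ 0.   -0.    0.77]
```

View pics/s1.png

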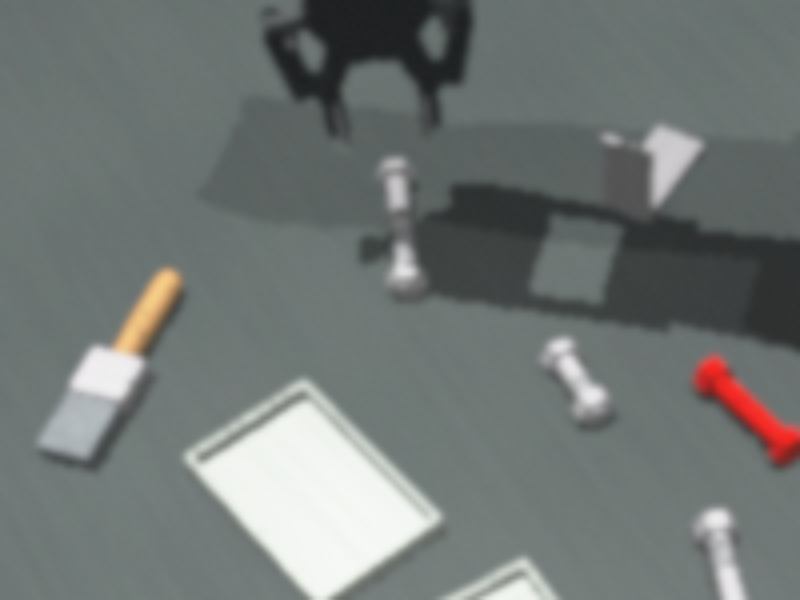

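The fingers, at crop (338,130) and (432,125), straddle the long bolt at (400,225). Next I descend, close and lift.

Call:
{"api": "step_arm", "payload": {"motion": [[0, 0, 0.3, 0, 0, 0, 0.2], [0, 0, 0.3, 0, 0, 0, 0.2], [0, 0, 0.16, 0, 0, 0, 0.2], [0, 0, 0, 0, 0, 0, 0.2]]}}

```text
t: 3.72
ee_pos: [459.8, -386.1, 1.1]
tool_rot: [-2.633, -1.702, 0.003]
contact_force: [-0.6, -0.1, -0.5]
grip_width: 0.604
finger_force: 0.0
```

Call:
{"api": "step_arm", "payload": {"motion": [[0, 0, 0, 0, 0, 0, -1], [0, 0, 0, 0, 0, 0, -1], [0, 0, 0, 0, 0, 0, -1], [0, 0, 0, 0, 0, 0, -1], [0, 0, 0, 0, 0, 0, -1]]}}

```text
t: 4.13
ee_pos: [463.8, -388.0, 6.5]
tool_rot: [2.634, 1.707, 0.001]
contact_force: [0.4, 0.4, -0.4]
grip_width: 0.003
finger_force: 0.0
```

Call:
{"api": "step_arm", "payload": {"motion": [[0, 0, 0, 0, 0, 0, -1], [0, 0, -0.1, 0, 0, 0, -1], [0, 0, -0.3, 0, 0, 0, -1], [0, 0, -0.3, 0, 0, 0, -1], [0, 0, -0.1, 0, 0, 0, -1]]}}

```text
t: 4.55
ee_pos: [465.3, -389.1, 90.7]
tool_rot: [2.63, 1.704, 0.003]
contact_force: [1.3, -1.3, 1.4]
grip_width: -0.001
finger_force: 0.0
```

```bash
python3 plan.py 613,-1,80,90 613,-1,10,90; python3 -c "
from h import *
cv2.imwrite('pics/s2.png',cv2.resize(manip.camera('scene')[40:140,220:340],None,fx=4,fy=4))"
```

```text
t 4.55 p [ 465.3 -389.1   90.7] w -0.001 F [ 1.3 -1.3  1.4] ff 0.0
-> (613.0, -1.0, 80.0, 90.0) turn [ 0.013  0.009 -0.842] then shift [3.881 1.477 0.107]
-> (613.0, -1.0, 10.0, 90.0) turn [0. 0. 0.] then shift [ 0.  -0.   0.7]
```

View pics/s2.png

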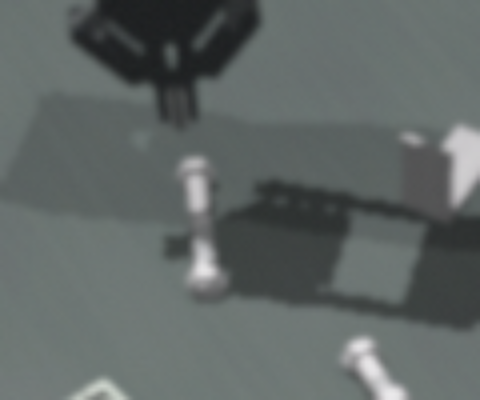

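The gripper shut on nothing and the bolt hasn't moved. I'll check the tool's reported position against where the cameras see it.

```bash
python3 - <<'E'
from h import *
def proj(cam,P):
    m=manip.camera_model(cam);f=200/np.tan(np.radians(m['vfov'])/2);q=np.array(m['world_to_cam'])@np.r_[P,1]
    return np.round([m['cx']+f*q[0]/q[2],m['cy']+f*q[1]/q[2]],1)
p=manip.get_state()['ee_pos']
for c in('scene','top'): print(c,proj(c,p),'base',proj(c,[463,-386,12]), 'at z0',proj(c,[p[0],p[1],0]))
s=cv2.resize(manip.camera('scene')[30:130,210:330],None,fx=4,fy=4)
t=cv2.resize(manip.camera('top')[160:260,420:540],None,fx=4,fy=4)
cv2.imwrite('pics/chk.png',np.vstack([s,t])[:600*2][:800]) if 0 else cv2.imwrite('pics/chk.png',cv2.resize(np.hstack([s,t]),(800,333)))
E
```

```text
scene [264.9  75.4] base [269.6  96. ] at z0 [268.6  98.5]
top [483.5 212.4] base [473.4 217.6] at z0 [473.4 217.1]
```

View pics/chk.png

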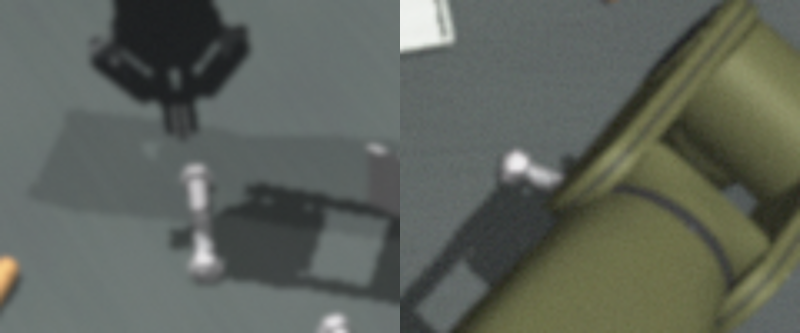

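Call:
{"api": "step_arm", "payload": {"motion": [[0, 0, 0, 0, 0, 0, 0.2], [0, 0, 0, 0, 0, 0, 0.2], [0, 0, 0.3, 0, 0, 0, 0.2], [0, 0, 0.3, 0, 0, 0, 0.2], [0, 0, 0.2, 0, 0, 0, 0.2]]}}

```text
t: 5.12
ee_pos: [461.1, -385.1, 0.7]
tool_rot: [-2.632, -1.705, 0.002]
contact_force: [-0.4, 0.7, -0.7]
grip_width: 0.598
finger_force: 0.0
```

Call:
{"api": "step_arm", "payload": {"motion": [[0, 0, 0, 0, 0, 0, 0.2], [0, 0, 0, 0, 0, 0, 0.2], [0, 0, 0, 0, 0, 0, 0.2]]}}

```text
t: 5.37
ee_pos: [463.3, -387.3, 5.3]
tool_rot: [2.636, 1.708, 0.0]
contact_force: [0.8, -0.7, -0.0]
grip_width: 0.602
finger_force: 0.0
```

```bash
python3 plan.py 463,-386,3,66; python3 -c "
from h import *
cv2.imwrite('pics/s3.png',cv2.resize(manip.camera('scene')[50:140,220:340],None,fx=6,fy=6,interpolation=cv2.INTER_CUBIC))"; python3 plan.py
```

```text
t 5.37 p [ 463.3 -387.3    5.3] w 0.602 F [ 0.8 -0.7 -0. ] ff 0.0
-> (463.0, -386.0, 3.0, 66.0) turn [ 0.001  0.    -0.004] then shift [ 0.011 -0.008  0.023]
t 5.42 p [ 463.9 -387.9    6.3] w 0.602 F [-0.  -0.3  1.5] ff 0.0
```

View pics/s3.png

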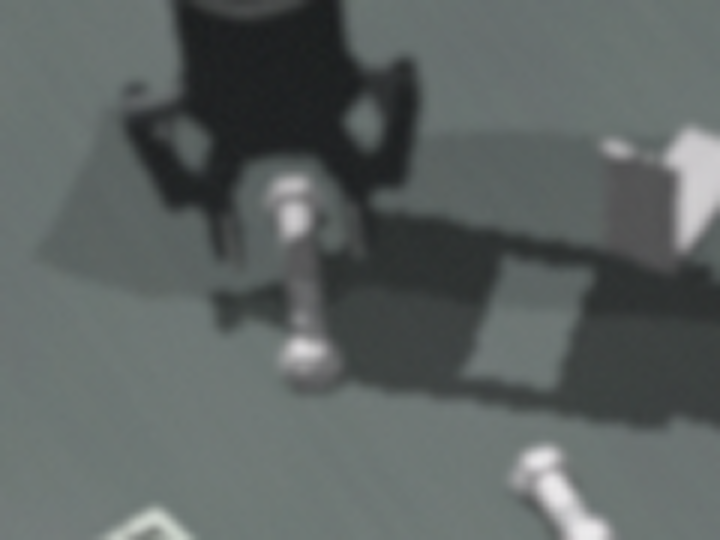

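The finger tips, at crop (230,258) and (360,250), straddle the shank at (300,270), but their shadows lie well apart from them. So they hang higher than the reading says and closed above the shank. I'll lower in small steps and watch the force.

Call:
{"api": "step_arm", "payload": {"motion": [[0, 0, 0.05, 0, 0, 0, 0.2], [0, 0, 0.05, 0, 0, 0, 0.2], [0, 0, 0, 0, 0, 0, 0.2], [0, 0, 0, 0, 0, 0, 0.2]]}}

```text
t: 5.75
ee_pos: [463.0, -386.9, -5.1]
tool_rot: [-2.636, -1.708, 0.0]
contact_force: [-0.3, -0.3, -0.3]
grip_width: 0.598
finger_force: 0.0
```

Call:
{"api": "step_arm", "payload": {"motion": [[0, 0, 0, 0, 0, 0, -0.3], [0, 0, 0, 0, 0, 0, -0.3], [0, 0, 0, 0, 0, 0, -0.6], [0, 0, 0, 0, 0, 0, -0.6], [0, 0, 0, 0, 0, 0, -0.6]]}}

```text
t: 6.17
ee_pos: [463.1, -387.1, -5.0]
tool_rot: [2.636, 1.708, 0.0]
contact_force: [0.1, -0.4, 0.2]
grip_width: 0.198
finger_force: 0.0
```

Call:
{"api": "step_arm", "payload": {"motion": [[0, 0, 0, 0, 0, 0, -0.75], [0, 0, 0, 0, 0, 0, -0.75], [0, 0, 0, 0, 0, 0, -0.75]]}}

```text
t: 6.42
ee_pos: [462.9, -387.0, -5.0]
tool_rot: [-2.636, -1.708, 0.0]
contact_force: [-1.5, 0.8, 0.9]
grip_width: 0.129
finger_force: 17.0
```

The pads now touch the upper part of the shank at 0.13 width, so the tips are really about 18–20 mm higher than reported. I'll open and lower another 11 mm.

Call:
{"api": "step_arm", "payload": {"motion": [[0, 0, 0, 0, 0, 0, 0], [0, 0, 0, 0, 0, 0, 0], [0, 0, 0.06, 0, 0, 0, 0], [0, 0, 0.05, 0, 0, 0, 0], [0, 0, 0, 0, 0, 0, 0]]}}

```text
t: 6.83
ee_pos: [462.2, -386.1, -17.9]
tool_rot: [-2.634, -1.707, 0.001]
contact_force: [-0.9, 0.9, -0.2]
grip_width: 0.502
finger_force: 0.0
```

Call:
{"api": "step_arm", "payload": {"motion": [[0, 0, 0, 0, 0, 0, -0.5], [0, 0, 0, 0, 0, 0, -0.5], [0, 0, 0, 0, 0, 0, -0.65], [0, 0, 0, 0, 0, 0, -0.65], [0, 0, 0, 0, 0, 0, -0.65]]}}

```text
t: 7.25
ee_pos: [463.1, -387.1, -16.0]
tool_rot: [2.636, 1.708, 0.0]
contact_force: [-0.1, 0.4, -0.6]
grip_width: 0.178
finger_force: 14.3
```

Call:
{"api": "step_arm", "payload": {"motion": [[0, 0, 0, 0, 0, 0, -1], [0, 0, 0, 0, 0, 0, -1], [0, 0, 0, 0, 0, 0, -1], [0, 0, 0, 0, 0, 0, -1]]}}

```text
t: 7.58
ee_pos: [463.2, -387.2, -15.9]
tool_rot: [2.636, 1.708, 0.0]
contact_force: [0.7, 0.1, 0.4]
grip_width: 0.157
finger_force: 58.7
```

Call:
{"api": "step_arm", "payload": {"motion": [[0, 0, -0.1, 0, 0, 0, -1], [0, 0, -0.3, 0, 0, 0, -1], [0, 0, -0.3, 0, 0, 0, -1], [0, 0, -0.2, 0, 0, 0, -1], [0, 0, 0, 0, 0, 0, -1]]}}

```text
t: 8.0
ee_pos: [465.9, -389.8, 80.4]
tool_rot: [2.628, 1.703, 0.003]
contact_force: [1.0, -1.3, -1.1]
grip_width: 0.161
finger_force: 58.7
```

```bash
python3 plan.py 613,-1,75,90 613,-1,-10,90; python3 -c "
from h import *
cv2.imwrite('pics/s4.png',cv2.resize(manip.camera('scene')[40:140,220:340],None,fx=4,fy=4,interpolation=cv2.INTER_CUBIC))"
```

```text
t 8.0 p [ 465.9 -389.8   80.4] w 0.161 F [ 1.  -1.3 -1.1] ff 58.7
-> (613.0, -1.0, 75.0, 90.0) turn [ 0.018  0.011 -0.842] then shift [3.888 1.471 0.054]
-> (613.0, -1.0, -10.0, 90.0) turn [0. 0. 0.] then shift [ 0.   -0.    0.85]
```

View pics/s4.png

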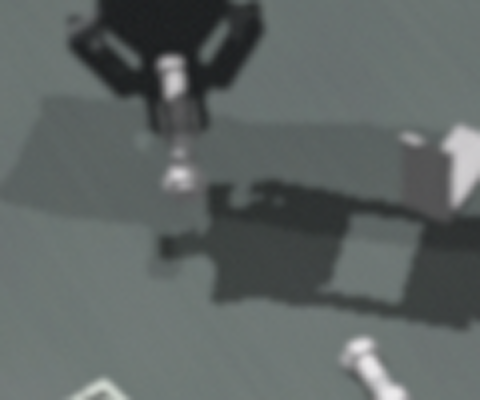

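The bolt is held, level, at about crop (175,120). Carry it to the long tray.

Call:
{"api": "step_arm", "payload": {"motion": [[0, 0, 0, 0, 0, -0.21, -1], [0, 0, 0, 0, 0, -0.21, -1], [0, 0, 0, 0, 0, -0.21, -1], [0, 0, 0, 0, 0, -0.21, -1], [0.2, 0.08, 0, 0, 0, 0, -1]]}}

```text
t: 8.47
ee_pos: [469.2, -368.2, 71.7]
tool_rot: [-2.22, -2.219, 0.002]
contact_force: [-0.1, 0.7, -1.9]
grip_width: 0.156
finger_force: 58.7
```

Call:
{"api": "step_arm", "payload": {"motion": [[0.35, 0.132, 0, 0, 0, 0, -1], [0.35, 0.132, 0, 0, 0, 0, -1], [0.35, 0.132, 0, 0, 0, 0, -1], [0.35, 0.132, 0, 0, 0, 0, -1], [0.35, 0.132, 0, 0, 0, 0, -1]]}}

```text
t: 8.88
ee_pos: [536.0, -189.8, 71.5]
tool_rot: [-2.22, -2.217, 0.002]
contact_force: [1.5, -0.5, -2.1]
grip_width: 0.157
finger_force: 58.7
```

Call:
{"api": "step_arm", "payload": {"motion": [[0.35, 0.132, 0, 0, 0, 0, -1], [0.35, 0.132, 0, 0, 0, 0, -1], [0.35, 0.132, 0, 0, 0, 0, -1], [0.35, 0.132, 0, 0, 0, 0, -1], [0.35, 0.132, 0, 0, 0, 0, -1]]}}

```text
t: 9.3
ee_pos: [602.1, -15.2, 71.4]
tool_rot: [-2.22, -2.218, 0.004]
contact_force: [0.8, -0.9, -1.9]
grip_width: 0.159
finger_force: 58.7
```

Call:
{"api": "step_arm", "payload": {"motion": [[0.18, 0.07, 0, 0, 0, 0, -1], [0, 0, 0, 0, 0, 0, -1], [0, 0, 0, 0, 0, 0, -1], [0, 0, 0, 0, 0, 0, -1]]}}

```text
t: 9.63
ee_pos: [609.1, 0.4, 72.1]
tool_rot: [-2.221, -2.219, 0.004]
contact_force: [-0.7, -0.4, -1.6]
grip_width: 0.157
finger_force: 58.8
```

```bash
python3 plan.py 613,-1,75,90 613,-1,-10,90;python3 -c "
from h import *
cv2.imwrite('pics/s5.png',cv2.resize(manip.camera('scene')[130:270,210:370],None,fx=4,fy=4,interpolation=cv2.INTER_CUBIC))"
```

```text
t 9.63 p [6.091e+02 4.000e-01 7.210e+01] w 0.157 F [-0.7 -0.4 -1.6] ff 58.8
-> (613.0, -1.0, 75.0, 90.0) turn [-0.006  0.    -0.002] then shift [-0.014  0.039 -0.029]
-> (613.0, -1.0, -10.0, 90.0) turn [0. 0. 0.] then shift [ 0.   -0.    0.85]
```

View pics/s5.png

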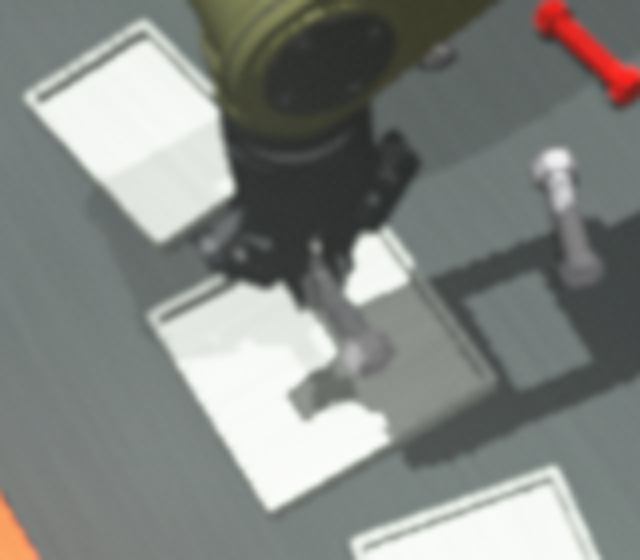

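The bolt hangs over the long tray's middle, with its nut at crop (365,350). Lower, release, rise.

Call:
{"api": "step_arm", "payload": {"motion": [[0, 0.04, 0.3, 0, 0, 0, -1], [0, 0, 0.3, 0, 0, 0, -1], [0, 0, 0.12, 0, 0, 0, -1], [0, 0, 0.09, 0, 0, 0, -1], [0, 0, 0, 0, 0, 0, -1]]}}

```text
t: 10.1
ee_pos: [612.4, 0.1, -9.5]
tool_rot: [-2.222, -2.216, 0.005]
contact_force: [-0.3, 0.3, -1.8]
grip_width: 0.153
finger_force: 58.9
```

Call:
{"api": "step_arm", "payload": {"motion": [[0, 0, 0, 0, 0, 0, -1], [0, 0, 0, 0, 0, 0, -1], [0, 0, 0, 0, 0, 0, -0.2], [0, 0, 0, 0, 0, 0, -0.2], [0, 0, 0, 0, 0, 0, -0.2]]}}

```text
t: 10.52
ee_pos: [615.7, 0.7, -5.4]
tool_rot: [2.221, 2.219, 0.003]
contact_force: [0.1, -0.9, 0.9]
grip_width: 0.398
finger_force: 0.0
```

Call:
{"api": "step_arm", "payload": {"motion": [[0, 0, -0.2, 0, 0, 0, -0.2], [0, 0, -0.3, 0, 0, 0, 0], [0, 0, -0.3, 0, 0, 0, 0], [0, 0, 0, 0, 0, 0, 0], [0, 0, 0, 0, 0, 0, 0]]}}

```text
t: 10.93
ee_pos: [616.9, 0.7, 76.7]
tool_rot: [2.219, 2.217, 0.007]
contact_force: [-0.4, 0.6, 0.2]
grip_width: 0.502
finger_force: 0.0
```

```bash
python3 plan.py 431,1,70,67 431,1,-15,67
```

```text
t 10.93 p [616.9   0.7  76.7] w 0.502 F [-0.4  0.6  0.2] ff 0.0
-> (431.0, 1.0, 70.0, 67.0) turn [ 0.014 -0.002  0.801] then shift [-0.723 -1.713  0.067]
-> (431.0, 1.0, -15.0, 67.0) turn [0. 0. 0.] then shift [ 0.   -0.    0.85]
```

Call:
{"api": "step_arm", "payload": {"motion": [[0, 0, 0, 0, 0, 0.2, 0], [0, 0, 0, 0, 0, 0.2, 0], [0, 0, 0, 0, 0, 0.2, 0], [0, 0, 0, 0, 0, 0.2, 0], [-0.144, -0.343, 0, 0, 0, 0, 0]]}}

```text
t: 11.35
ee_pos: [580.2, 0.6, 71.5]
tool_rot: [2.622, 1.73, 0.001]
contact_force: [-0.2, -0.2, 1.6]
grip_width: 0.5
finger_force: 0.0
```

Call:
{"api": "step_arm", "payload": {"motion": [[-0.144, -0.343, 0, 0, 0, 0, 0], [-0.144, -0.343, 0, 0, 0, 0, 0], [-0.144, -0.343, 0, 0, 0, 0, 0.2], [-0.144, -0.343, 0, 0, 0, 0, 0.2], [0, 0, 0, 0, 0, 0, 0.2]]}}

```text
t: 11.77
ee_pos: [419.6, 2.4, 68.3]
tool_rot: [-2.614, -1.731, 0.012]
contact_force: [0.2, -0.3, -1.6]
grip_width: 0.599
finger_force: 0.0
```

Call:
{"api": "step_arm", "payload": {"motion": [[0, 0, 0, 0, 0, 0, 0.2], [0, 0, 0, 0, 0, 0, 0.2], [0, 0, 0, 0, 0, 0, 0.2], [0, 0, 0, 0, 0, 0, 0.2]]}}

```text
t: 12.1
ee_pos: [429.9, 1.3, 73.4]
tool_rot: [2.619, 1.734, 0.001]
contact_force: [0.3, -0.5, -0.1]
grip_width: 0.6
finger_force: 0.0
```

```bash
python3 plan.py 431,1,70,67 431,1,-15,67;python3 -c "
from h import *
cv2.imwrite('pics/s6.png',cv2.resize(manip.camera('scene')[110:260,230:430],None,fx=4,fy=4,interpolation=cv2.INTER_CUBIC))"
```

```text
t 12.1 p [429.9   1.3  73.4] w 0.6 F [ 0.3 -0.5 -0.1] ff 0.0
-> (431.0, 1.0, 70.0, 67.0) turn [ 0.001 -0.     0.001] then shift [0.002 0.011 0.034]
-> (431.0, 1.0, -15.0, 67.0) turn [0. 0. 0.] then shift [ 0.   -0.    0.85]
```

View pics/s6.png

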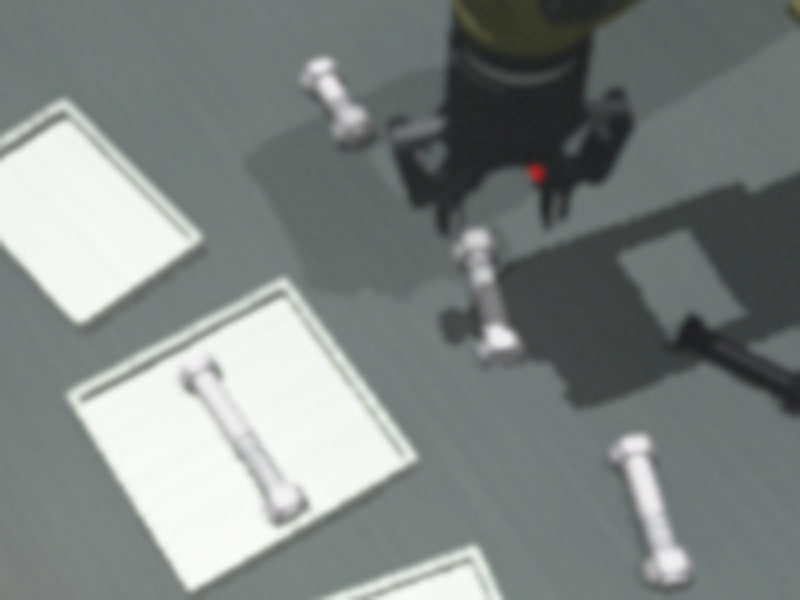

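```bash
python3 - <<'E'
from h import *
m=manip.camera_model('scene');f=200/np.tan(np.radians(m['vfov'])/2)
for P in([430,1,73],[430,1,80],[430,1,100],[431,1,12],[415,5,100]):
    q=np.array(m['world_to_cam'])@np.r_[P,1]; print(P,m['cx']+f*q[0]/q[2],m['cy']+f*q[1]/q[2])
E
```

```text
[430, 1, 73] 353.52628765852745 171.49483224372474
[430, 1, 80] 353.69968689098533 169.89518009062783
[430, 1, 100] 354.20649976925205 165.21970200203
[431, 1, 12] 351.7754087148313 184.85892380207932
[415, 5, 100] 360.30125774866843 163.64591808448586
```

The long bolt lies centred in its tray, at crop (240,440), and the fingers line up with the middle medium bolt by projection. Grasp it.

Call:
{"api": "step_arm", "payload": {"motion": [[0, 0.01, 0.3, 0, 0, 0, 0.2], [0, 0, 0.3, 0, 0, 0, 0.2], [0, 0, 0.17, 0, 0, 0, 0.1], [0, 0, 0.12, 0, 0, 0, 0], [0, 0, 0, 0, 0, 0, 0]]}}

```text
t: 12.57
ee_pos: [427.3, 1.3, -19.1]
tool_rot: [-2.616, -1.732, 0.008]
contact_force: [-1.1, -0.5, -0.1]
grip_width: 0.501
finger_force: 0.0
```

Call:
{"api": "step_arm", "payload": {"motion": [[0, 0, 0, 0, 0, 0, 0], [0, 0, 0, 0, 0, 0, -0.5], [0, 0, 0, 0, 0, 0, -1], [0, 0, 0, 0, 0, 0, -1], [0, 0, 0, 0, 0, 0, -1]]}}

```text
t: 12.98
ee_pos: [431.0, 0.8, -14.5]
tool_rot: [2.617, 1.734, 0.004]
contact_force: [-0.3, -0.2, 4.8]
grip_width: 0.158
finger_force: 58.7
```

Call:
{"api": "step_arm", "payload": {"motion": [[0, 0, 0, 0, 0, 0, -1], [0, 0, 0, 0, 0, 0, -1]]}}

```text
t: 13.15
ee_pos: [431.0, 0.8, -14.5]
tool_rot: [2.617, 1.733, 0.004]
contact_force: [-0.4, 1.0, 6.6]
grip_width: 0.154
finger_force: 58.8
```

Call:
{"api": "step_arm", "payload": {"motion": [[0, 0, -0.1, 0, 0, 0, -1], [0, 0, -0.3, 0, 0, 0, -1], [0, 0, -0.3, 0, 0, 0, -1], [0, 0, -0.2, 0, 0, 0, -1], [0, 0, 0, 0, 0, 0, -1]]}}

```text
t: 13.57
ee_pos: [432.6, 0.7, 79.0]
tool_rot: [2.614, 1.731, 0.011]
contact_force: [1.2, -0.1, -0.7]
grip_width: 0.159
finger_force: 58.8
```

```bash
python3 - <<'E'
import numpy as np
ex=lambda a:np.array([np.cos(np.radians(a)),np.sin(np.radians(a))])
for s in(-24,24):print('med',np.round(np.array([611,202])+s*ex(-11)))
for s in(-34,34):print('short',np.round(np.array([627,-203])+s*ex(99)))
E
python3 plan.py 635,197,75,79 635,197,-8,79
```

```text
med [587. 207.]
med [635. 197.]
short [ 632. -237.]
short [ 622. -169.]
t 13.57 p [432.6   0.7  79. ] w 0.159 F [ 1.2 -0.1 -0.7] ff 58.8
-> (635.0, 197.0, 75.0, 79.0) turn [ 0.018 -0.003 -0.418] then shift [2.313 1.612 0.04 ]
-> (635.0, 197.0, -8.0, 79.0) turn [0. 0. 0.] then shift [ 0.   -0.    0.83]
```

Call:
{"api": "step_arm", "payload": {"motion": [[0, 0, 0, 0, 0, -0.21, -1], [0, 0, 0, 0, 0, -0.21, -1], [0.29, 0.2, 0, 0, 0, 0, -1], [0.29, 0.2, 0, 0, 0, 0, -1], [0.29, 0.2, 0, 0, 0, 0, -1]]}}

```text
t: 13.98
ee_pos: [504.1, 75.8, 72.2]
tool_rot: [-2.423, -1.997, 0.003]
contact_force: [0.8, -0.2, -1.1]
grip_width: 0.156
finger_force: 58.9
```

Call:
{"api": "step_arm", "payload": {"motion": [[0.29, 0.2, 0, 0, 0, 0, -1], [0.29, 0.2, 0, 0, 0, 0, -1], [0.29, 0.2, 0, 0, 0, 0, -1], [0.29, 0.2, 0, 0, 0, 0, -1], [0.29, 0.2, 0, 0, 0, 0, -1]]}}

```text
t: 14.4
ee_pos: [630.0, 199.5, 71.5]
tool_rot: [-2.422, -1.999, 0.005]
contact_force: [1.1, -0.0, -1.2]
grip_width: 0.158
finger_force: 58.9
```

Call:
{"api": "step_arm", "payload": {"motion": [[0, 0, 0, 0, 0, 0, -1], [0, 0, 0, 0, 0, 0, -1], [0, 0, 0, 0, 0, 0, -1], [0, 0, 0, 0, 0, 0, -1]]}}

```text
t: 14.73
ee_pos: [629.0, 197.5, 72.7]
tool_rot: [-2.423, -1.998, 0.004]
contact_force: [0.2, -1.1, -2.0]
grip_width: 0.16
finger_force: 59.0
```

```bash
python3 plan.py 635,197,-8,79
```

```text
t 14.73 p [629.  197.5  72.7] w 0.16 F [ 0.2 -1.1 -2. ] ff 59.0
-> (635.0, 197.0, -8.0, 79.0) turn [-0.005  0.002  0.001] then shift [0.006 0.06  0.807]
```

Call:
{"api": "step_arm", "payload": {"motion": [[0, 0.03, 0.3, 0, 0, 0, -1], [0, 0, 0.3, 0, 0, 0, -1], [0, 0, 0.12, 0, 0, 0, -1], [0, 0, 0.08, 0, 0, 0, -1], [0, 0, 0, 0, 0, 0, -1]]}}

```text
t: 15.15
ee_pos: [631.4, 196.9, -8.2]
tool_rot: [-2.422, -1.997, 0.006]
contact_force: [-0.7, -0.1, -1.9]
grip_width: 0.157
finger_force: 59.0
```

Call:
{"api": "step_arm", "payload": {"motion": [[0, 0, 0, 0, 0, 0, -1], [0, 0, 0, 0, 0, 0, -1], [0, 0, 0, 0, 0, 0, -0.3], [0, 0, 0, 0, 0, 0, -0.3], [0, 0, 0, 0, 0, 0, -0.3]]}}

```text
t: 15.57
ee_pos: [634.7, 198.2, -4.3]
tool_rot: [2.422, 1.999, 0.004]
contact_force: [-0.5, -0.4, -0.4]
grip_width: 0.352
finger_force: 0.0
```

Call:
{"api": "step_arm", "payload": {"motion": [[0, 0, -0.2, 0, 0, 0, -0.3], [0, 0, -0.3, 0, 0, 0, 0], [0, 0, -0.3, 0, 0, 0, 0], [0, 0, 0, 0, 0, 0, 0], [0, 0, 0, 0, 0, 0, 0]]}}

```text
t: 15.98
ee_pos: [636.0, 198.5, 78.1]
tool_rot: [2.421, 1.998, 0.01]
contact_force: [0.4, -0.0, -0.9]
grip_width: 0.499
finger_force: 0.0
```

```bash
python3 plan.py 432,174,70,69
```

```text
t 15.98 p [636.  198.5  78.1] w 0.499 F [ 0.4 -0.  -0.9] ff 0.0
-> (432.0, 174.0, 70.0, 69.0) turn [ 0.012 -0.007  0.351] then shift [-0.96  -1.817  0.081]
```

Call:
{"api": "step_arm", "payload": {"motion": [[0, 0, 0, 0, 0, 0.17, 0], [0, 0, 0, 0, 0, 0.18, 0], [-0.16, -0.3, 0, 0, 0, 0, 0], [-0.16, -0.3, 0, 0, 0, 0, 0], [-0.16, -0.3, 0, 0, 0, 0, 0]]}}

```text
t: 16.4
ee_pos: [530.3, 184.8, 72.2]
tool_rot: [-2.588, -1.779, 0.004]
contact_force: [-0.1, 0.1, 0.6]
grip_width: 0.501
finger_force: 0.0
```

Call:
{"api": "step_arm", "payload": {"motion": [[-0.16, -0.3, 0, 0, 0, 0, 0.1], [-0.16, -0.3, 0, 0, 0, 0, 0.2], [-0.16, -0.3, 0, 0, 0, 0, 0.2], [0, 0, 0, 0, 0, 0, 0.2], [0, 0, 0, 0, 0, 0, 0.2]]}}

```text
t: 16.82
ee_pos: [428.6, 172.3, 72.4]
tool_rot: [-2.587, -1.781, 0.003]
contact_force: [1.2, 0.2, 0.4]
grip_width: 0.598
finger_force: 0.0
```

Call:
{"api": "step_arm", "payload": {"motion": [[0, 0, 0, 0, 0, 0, 0.2], [0, 0, 0, 0, 0, 0, 0.2], [0, 0, 0, 0, 0, 0, 0.2]]}}

```text
t: 17.07
ee_pos: [432.4, 172.8, 74.3]
tool_rot: [2.589, 1.78, 0.001]
contact_force: [-0.7, 0.2, 0.3]
grip_width: 0.599
finger_force: 0.0
```

```bash
python3 plan.py 432,174,-13,69
```

```text
t 17.07 p [432.4 172.8  74.3] w 0.599 F [-0.7  0.2  0.3] ff 0.0
-> (432.0, 174.0, -13.0, 69.0) turn [ 0.001 -0.001  0.   ] then shift [ 0.01  -0.008  0.873]
```

Call:
{"api": "step_arm", "payload": {"motion": [[0.01, 0, 0.3, 0, 0, 0, 0.2], [0, 0, 0.3, 0, 0, 0, 0.2], [0, 0, 0.16, 0, 0, 0, 0.1], [0, 0, 0.11, 0, 0, 0, 0], [0, 0, 0, 0, 0, 0, 0]]}}

```text
t: 17.48
ee_pos: [429.9, 173.0, -15.6]
tool_rot: [-2.587, -1.779, 0.008]
contact_force: [-0.8, -1.0, 0.5]
grip_width: 0.501
finger_force: 0.0
```

Call:
{"api": "step_arm", "payload": {"motion": [[0, 0, 0, 0, 0, 0, 0], [0, 0, 0, 0, 0, 0, -0.5], [0, 0, 0, 0, 0, 0, -1], [0, 0, 0, 0, 0, 0, -1], [0, 0, 0, 0, 0, 0, -1]]}}

```text
t: 17.9
ee_pos: [433.0, 174.0, -11.3]
tool_rot: [2.588, 1.78, 0.005]
contact_force: [-1.0, -0.5, 6.1]
grip_width: 0.156
finger_force: 58.9
```

Call:
{"api": "step_arm", "payload": {"motion": [[0, 0, 0, 0, 0, 0, -1], [0, 0, 0, 0, 0, 0, -1]]}}

```text
t: 18.07
ee_pos: [433.0, 174.0, -11.3]
tool_rot: [2.588, 1.78, 0.005]
contact_force: [-0.5, -0.7, 7.4]
grip_width: 0.155
finger_force: 58.9
```

Call:
{"api": "step_arm", "payload": {"motion": [[0, 0, -0.1, 0, 0, 0, -1], [0, 0, -0.3, 0, 0, 0, -1], [0, 0, -0.3, 0, 0, 0, -1], [0, 0, -0.2, 0, 0, 0, -1], [0, 0, 0, 0, 0, 0, -1]]}}

```text
t: 18.48
ee_pos: [434.8, 174.6, 82.5]
tool_rot: [2.586, 1.778, 0.015]
contact_force: [0.7, 0.1, -0.4]
grip_width: 0.155
finger_force: 58.8
```

```bash
python3 plan.py 587,207,75,79
```

```text
t 18.48 p [434.8 174.6  82.5] w 0.155 F [ 0.7  0.1 -0.4] ff 58.8
-> (587.0, 207.0, 75.0, 79.0) turn [ 0.017 -0.01  -0.348] then shift [0.609 1.432 0.075]
```

Call:
{"api": "step_arm", "payload": {"motion": [[0, 0, 0, 0, 0, -0.17, -1], [0, 0, 0, 0, 0, -0.18, -1], [0.122, 0.29, 0, 0, 0, 0, -1], [0.122, 0.29, 0, 0, 0, 0, -1], [0.122, 0.29, 0, 0, 0, 0, -1]]}}

```text
t: 18.9
ee_pos: [523.5, 192.9, 75.5]
tool_rot: [-2.422, -1.999, 0.003]
contact_force: [-0.3, -0.4, -1.2]
grip_width: 0.155
finger_force: 58.8
```

Call:
{"api": "step_arm", "payload": {"motion": [[0.122, 0.29, 0, 0, 0, 0, -1], [0.122, 0.29, 0, 0, 0, 0, -1], [0, 0, 0, 0, 0, 0, -1], [0, 0, 0, 0, 0, 0, -1], [0, 0, 0, 0, 0, 0, -1]]}}

```text
t: 19.32
ee_pos: [583.8, 205.6, 75.3]
tool_rot: [-2.422, -1.999, 0.005]
contact_force: [-0.3, -1.4, -1.6]
grip_width: 0.156
finger_force: 59.0
```

```bash
python3 plan.py 587,207,-5,79;python3 -c "
from h import *
cv2.imwrite('pics/s7.png',cv2.resize(manip.camera('scene')[220:350,270:430],None,fx=4,fy=4,interpolation=cv2.INTER_CUBIC))"
```

```text
t 19.32 p [583.8 205.6  75.3] w 0.156 F [-0.3 -1.4 -1.6] ff 59.0
-> (587.0, 207.0, -5.0, 79.0) turn [-0.006  0.003  0.002] then shift [0.02  0.029 0.803]
```

View pics/s7.png

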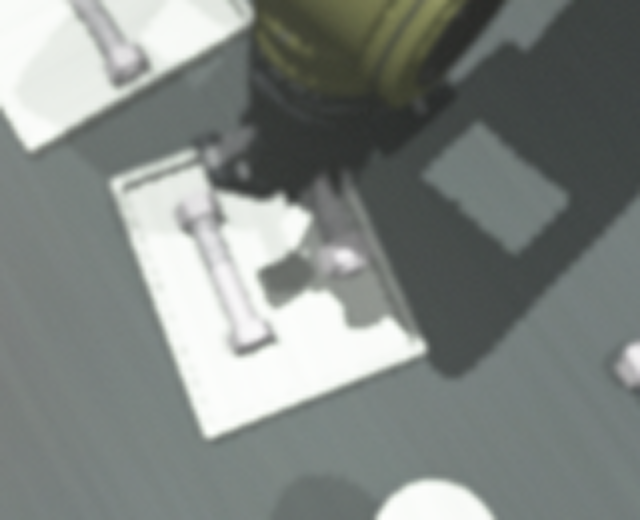

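The first medium bolt is in its tray at crop (225,280), and the second hangs over the free half. Place it.

Call:
{"api": "step_arm", "payload": {"motion": [[0.02, 0, 0.3, 0, 0, 0, -1], [0, 0, 0.3, 0, 0, 0, -1], [0, 0, 0.12, 0, 0, 0, -1], [0, 0, 0.08, 0, 0, 0, -1], [0, 0, 0, 0, 0, 0, -1]]}}

```text
t: 19.78
ee_pos: [583.5, 207.4, -5.0]
tool_rot: [-2.422, -1.999, 0.006]
contact_force: [0.2, 0.7, -1.4]
grip_width: 0.154
finger_force: 59.0
```

Call:
{"api": "step_arm", "payload": {"motion": [[0, 0, 0, 0, 0, 0, -1], [0, 0, 0, 0, 0, 0, -1], [0, 0, 0, 0, 0, 0, -0.3], [0, 0, 0, 0, 0, 0, -0.3], [0, 0, 0, 0, 0, 0, -0.3]]}}

```text
t: 20.2
ee_pos: [586.8, 208.2, -1.6]
tool_rot: [2.422, 1.999, 0.004]
contact_force: [-0.0, 0.3, -0.2]
grip_width: 0.347
finger_force: 0.0
```

Call:
{"api": "step_arm", "payload": {"motion": [[0, 0, -0.2, 0, 0, 0, -0.3], [0, 0, -0.3, 0, 0, 0, 0], [0, 0, -0.3, 0, 0, 0, 0], [0, 0, 0, 0, 0, 0, 0], [0, 0, 0, 0, 0, 0, 0]]}}

```text
t: 20.62
ee_pos: [588.1, 208.5, 80.6]
tool_rot: [2.421, 1.998, 0.009]
contact_force: [-0.0, -0.7, -0.5]
grip_width: 0.501
finger_force: 0.0
```

```bash
python3 plan.py 469,386,75,88
```

```text
t 20.62 p [588.1 208.5  80.6] w 0.501 F [-0.  -0.7 -0.5] ff 0.0
-> (469.0, 386.0, 75.0, 88.0) turn [ 0.012 -0.005 -0.312] then shift [ 1.732 -1.252  0.056]
```

Call:
{"api": "step_arm", "payload": {"motion": [[0, 0, 0, 0, 0, -0.15, 0], [0, 0, 0, 0, 0, -0.16, 0], [0.288, -0.209, 0, 0, 0, 0, 0], [0.288, -0.209, 0, 0, 0, 0, 0], [0.288, -0.209, 0, 0, 0, 0, 0]]}}

```text
t: 21.03
ee_pos: [524.7, 296.5, 75.3]
tool_rot: [-2.262, -2.178, 0.004]
contact_force: [0.7, 0.3, -0.7]
grip_width: 0.5
finger_force: 0.0
```

Call:
{"api": "step_arm", "payload": {"motion": [[0.288, -0.209, 0, 0, 0, 0, 0.1], [0.288, -0.209, 0, 0, 0, 0, 0.2], [0.288, -0.209, 0, 0, 0, 0, 0.2], [0, 0, 0, 0, 0, 0, 0.2], [0, 0, 0, 0, 0, 0, 0.2]]}}

```text
t: 21.45
ee_pos: [464.8, 385.8, 75.5]
tool_rot: [-2.257, -2.185, 0.004]
contact_force: [0.5, -0.1, 0.3]
grip_width: 0.595
finger_force: 0.0
```

Call:
{"api": "step_arm", "payload": {"motion": [[0, 0, 0, 0, 0, 0, 0.2], [0, 0, 0, 0, 0, 0, 0.2], [0, 0, 0, 0, 0, 0, 0.2]]}}

```text
t: 21.7
ee_pos: [467.2, 383.9, 76.5]
tool_rot: [2.263, 2.179, -0.001]
contact_force: [0.3, 0.3, 0.0]
grip_width: 0.602
finger_force: 0.0
```

```bash
python3 plan.py 469,386,-13,88
```

```text
t 21.7 p [467.2 383.9  76.5] w 0.602 F [0.3 0.3 0. ] ff 0.0
-> (469.0, 386.0, -13.0, 88.0) turn [-0.001  0.001 -0.006] then shift [0.021 0.017 0.895]
```

Call:
{"api": "step_arm", "payload": {"motion": [[0.02, 0.01, 0.3, 0, 0, 0, 0.2], [0, 0, 0.3, 0, 0, 0, 0.2], [0, 0, 0.17, 0, 0, 0, 0.1], [0, 0, 0.12, 0, 0, 0, 0], [0, 0, 0, 0, 0, 0, 0]]}}

```text
t: 22.12
ee_pos: [466.2, 384.9, -15.4]
tool_rot: [-2.262, -2.179, 0.009]
contact_force: [0.3, -0.8, 0.1]
grip_width: 0.498
finger_force: 0.0
```

Call:
{"api": "step_arm", "payload": {"motion": [[0, 0, 0, 0, 0, 0, 0], [0, 0, 0, 0, 0, 0, -0.5], [0, 0, 0, 0, 0, 0, -1], [0, 0, 0, 0, 0, 0, -1], [0, 0, 0, 0, 0, 0, -1]]}}

```text
t: 22.53
ee_pos: [469.2, 388.0, -9.7]
tool_rot: [2.26, 2.181, 0.006]
contact_force: [-0.6, -1.6, 5.3]
grip_width: 0.152
finger_force: 58.7
```

Call:
{"api": "step_arm", "payload": {"motion": [[0, 0, 0, 0, 0, 0, -1], [0, 0, 0, 0, 0, 0, -1]]}}

```text
t: 22.7
ee_pos: [469.2, 388.0, -9.7]
tool_rot: [2.26, 2.181, 0.006]
contact_force: [-0.4, -1.5, 6.1]
grip_width: 0.148
finger_force: 58.7
```

Call:
{"api": "step_arm", "payload": {"motion": [[0, 0, -0.1, 0, 0, 0, -1], [0, 0, -0.3, 0, 0, 0, -1], [0, 0, -0.3, 0, 0, 0, -1], [0, 0, -0.2, 0, 0, 0, -1], [0, 0, 0, 0, 0, 0, -1]]}}

```text
t: 23.12
ee_pos: [470.6, 389.3, 84.3]
tool_rot: [2.26, 2.18, 0.016]
contact_force: [0.7, 1.2, -1.0]
grip_width: 0.154
finger_force: 58.8
```

```bash
python3 plan.py 440,330,85,45 480,100,85,9 622,-169,85,9
```

```text
t 23.12 p [470.6 389.3  84.3] w 0.154 F [ 0.7  1.2 -1. ] ff 58.8
-> (440.0, 330.0, 85.0, 45.0) turn [ 0.011 -0.018  1.499] then shift [-0.636  0.203 -0.007]
-> (480.0, 100.0, 85.0, 9.0) turn [-0.    -0.     1.257] then shift [0.035 2.334 0.   ]
-> (622.0, -169.0, 85.0, 9.0) turn [0. 0. 0.] then shift [0.982 2.879 0.   ]
```

Call:
{"api": "step_arm", "payload": {"motion": [[0, 0, 0, 0, 0, 0.23, -1], [0, 0, 0, 0, 0, 0.23, -1], [0, 0, 0, 0, 0, 0.23, -1], [0, 0, 0, 0, 0, 0.23, -1], [0, 0, 0, 0, 0, 0.23, -1]]}}

```text
t: 23.53
ee_pos: [466.6, 386.5, 76.4]
tool_rot: [2.791, 1.443, -0.004]
contact_force: [0.1, -0.4, -2.5]
grip_width: 0.154
finger_force: 58.8
```

Call:
{"api": "step_arm", "payload": {"motion": [[0, 0, 0, 0, 0, 0.23, -1], [0, 0, 0, 0, 0, 0.23, -1], [0, 0, 0, 0, 0, 0.23, -1], [0, 0, 0, 0, 0, 0.23, -1], [0, 0, 0, 0, 0, 0.23, -1]]}}

```text
t: 23.95
ee_pos: [466.6, 386.5, 76.3]
tool_rot: [3.084, 0.592, -0.004]
contact_force: [0.2, -0.5, -1.5]
grip_width: 0.148
finger_force: 58.8
```

Call:
{"api": "step_arm", "payload": {"motion": [[0, 0, 0, 0, 0, 0.23, -1], [0, 0, 0, 0, 0, 0.23, -1], [0.04, 0.38, 0, 0, 0, 0, -1], [0.04, 0.38, 0, 0, 0, 0, -1], [0.04, 0.38, 0, 0, 0, 0, -1]]}}

```text
t: 24.37
ee_pos: [495.9, 275.2, 76.4]
tool_rot: [3.131, 0.246, -0.003]
contact_force: [1.2, 0.6, -1.5]
grip_width: 0.149
finger_force: 58.9
```

Call:
{"api": "step_arm", "payload": {"motion": [[0.04, 0.38, 0, 0, 0, 0, -1], [0.04, 0.38, 0, 0, 0, 0, -1], [0.04, 0.38, 0, 0, 0, 0, -1], [0.04, 0.38, 0, 0, 0, 0, -1], [0.04, 0.38, 0, 0, 0, 0, -1]]}}

```text
t: 24.78
ee_pos: [545.2, 89.9, 76.6]
tool_rot: [-3.132, -0.243, 0.003]
contact_force: [0.3, 0.5, -2.2]
grip_width: 0.152
finger_force: 58.9
```

Call:
{"api": "step_arm", "payload": {"motion": [[0.04, 0.38, 0, 0, 0, 0, -1], [0.04, 0.38, 0, 0, 0, 0, -1], [0.04, 0.38, 0, 0, 0, 0, -1], [0.04, 0.38, 0, 0, 0, 0, -1], [0.04, 0.38, 0, 0, 0, 0, -1]]}}

```text
t: 25.2
ee_pos: [594.3, -94.5, 76.5]
tool_rot: [-3.131, -0.243, 0.003]
contact_force: [0.5, -0.5, -0.7]
grip_width: 0.149
finger_force: 58.9
```

Call:
{"api": "step_arm", "payload": {"motion": [[0.04, 0.38, 0, 0, 0, 0, -1], [0.02, 0.06, 0, 0, 0, 0, -1], [0, 0, 0, 0, 0, 0, -1], [0, 0, 0, 0, 0, 0, -1], [0, 0, 0, 0, 0, 0, -1]]}}

```text
t: 25.62
ee_pos: [606.9, -134.1, 76.9]
tool_rot: [-3.131, -0.244, 0.003]
contact_force: [-0.0, 0.8, -3.0]
grip_width: 0.15
finger_force: 59.1
```

```bash
python3 plan.py 622,-169,-4,9
```

```text
t 25.62 p [ 606.9 -134.1   76.9] w 0.15 F [-0.   0.8 -3. ] ff 59.1
-> (622.0, -169.0, -4.0, 9.0) turn [-0.003  0.004 -0.003] then shift [0.094 0.369 0.809]
```

Call:
{"api": "step_arm", "payload": {"motion": [[0.04, 0.185, 0, 0, 0, 0, -1], [0.03, 0.185, 0, 0, 0, 0, -1], [0, 0, 0.2, 0, 0, 0, -1], [0, 0, 0.3, 0, 0, 0, -1], [0, 0, 0.2, 0, 0, 0, -1]]}}

```text
t: 26.03
ee_pos: [620.3, -170.6, 6.5]
tool_rot: [-3.132, -0.244, 0.001]
contact_force: [-1.3, -0.1, -1.5]
grip_width: 0.152
finger_force: 59.1
```

Call:
{"api": "step_arm", "payload": {"motion": [[0, 0, 0.13, 0, 0, 0, -1], [0, 0, 0, 0, 0, 0, -1], [0, 0, 0, 0, 0, 0, -1], [0, 0, 0, 0, 0, 0, -1]]}}

```text
t: 26.37
ee_pos: [621.2, -170.9, -4.5]
tool_rot: [3.132, 0.244, 0.002]
contact_force: [-0.6, 0.4, -1.9]
grip_width: 0.148
finger_force: 69.5
```

Call:
{"api": "step_arm", "payload": {"motion": [[0, 0, 0, 0, 0, 0, -0.3], [0, 0, 0, 0, 0, 0, -0.3], [0, 0, 0, 0, 0, 0, -0.3], [0, 0, -0.2, 0, 0, 0, -0.3], [0, 0, -0.3, 0, 0, 0, 0]]}}

```text
t: 26.78
ee_pos: [617.7, -170.0, 41.8]
tool_rot: [-3.129, -0.243, 0.01]
contact_force: [0.2, 0.3, -0.6]
grip_width: 0.475
finger_force: 0.0
```

Call:
{"api": "step_arm", "payload": {"motion": [[0, 0, -0.3, 0, 0, 0, 0], [0, 0, 0, 0, 0, 0, 0], [0, 0, 0, 0, 0, 0, 0]]}}

```text
t: 27.03
ee_pos: [622.8, -171.8, 78.6]
tool_rot: [3.129, 0.243, 0.009]
contact_force: [0.2, -0.4, -0.1]
grip_width: 0.498
finger_force: 0.0
```

```bash
python3 plan.py 429,-191,75,86
```

```text
t 27.03 p [ 622.8 -171.8   78.6] w 0.498 F [ 0.2 -0.4 -0.1] ff 0.0
-> (429.0, -191.0, 75.0, 86.0) turn [ 0.013 -0.005 -2.692] then shift [-0.326 -1.92   0.036]
```

Call:
{"api": "step_arm", "payload": {"motion": [[0, 0, 0, 0, 0, -0.245, 0], [0, 0, 0, 0, 0, -0.245, 0], [0, 0, 0, 0, 0, -0.245, 0], [0, 0, 0, 0, 0, -0.245, 0], [0, 0, 0, 0, 0, -0.245, 0]]}}

```text
t: 27.45
ee_pos: [619.4, -170.6, 73.1]
tool_rot: [-2.908, -1.184, 0.003]
contact_force: [-0.4, -0.4, 0.4]
grip_width: 0.504
finger_force: 0.0
```

Call:
{"api": "step_arm", "payload": {"motion": [[0, 0, 0, 0, 0, -0.245, 0], [0, 0, 0, 0, 0, -0.245, 0], [0, 0, 0, 0, 0, -0.245, 0], [0, 0, 0, 0, 0, -0.245, 0], [0, 0, 0, 0, 0, -0.245, 0]]}}

```text
t: 27.87
ee_pos: [619.4, -170.6, 73.0]
tool_rot: [-2.415, -2.005, 0.002]
contact_force: [-0.2, -0.0, -0.5]
grip_width: 0.5
finger_force: 0.0
```

Call:
{"api": "step_arm", "payload": {"motion": [[0, 0, 0, 0, 0, -0.245, 0], [-0.065, -0.38, 0, 0, 0, 0, 0], [-0.065, -0.38, 0, 0, 0, 0, 0], [-0.065, -0.38, 0, 0, 0, 0, 0.1], [-0.065, -0.38, 0, 0, 0, 0, 0.2]]}}

```text
t: 28.28
ee_pos: [464.5, -185.9, 72.9]
tool_rot: [-2.293, -2.143, 0.002]
contact_force: [-0.4, -0.9, 0.6]
grip_width: 0.6
finger_force: 0.0
```

Call:
{"api": "step_arm", "payload": {"motion": [[-0.065, -0.38, 0, 0, 0, 0, 0.2], [0, 0, 0, 0, 0, 0, 0.2], [0, 0, 0, 0, 0, 0, 0.2], [0, 0, 0, 0, 0, 0, 0.2], [0, 0, 0, 0, 0, 0, 0.2]]}}

```text
t: 28.7
ee_pos: [429.7, -190.6, 75.1]
tool_rot: [2.295, 2.144, 0.0]
contact_force: [1.0, 0.0, -0.3]
grip_width: 0.601
finger_force: 0.0
```

```bash
python3 plan.py 429,-191,-12,86;python3 -c "
from h import *
cv2.imwrite('pics/s8.png',cv2.resize(manip.camera('scene')[90:210,210:370],None,fx=4,fy=4,interpolation=cv2.INTER_CUBIC))"
```

```text
t 28.7 p [ 429.7 -190.6   75.1] w 0.601 F [ 1.   0.  -0.3] ff 0.0
-> (429.0, -191.0, -12.0, 86.0) turn [0.001 0.    0.003] then shift [-0.004 -0.007  0.871]
```

View pics/s8.png

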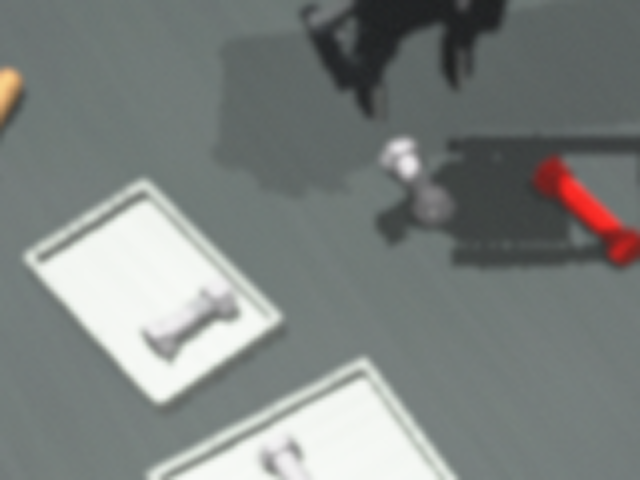

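The first short bolt lies flat in its tray at crop (192,322). The second, at (415,180), sits under the fingers. Grasp it.

Call:
{"api": "step_arm", "payload": {"motion": [[0, 0, 0.3, 0, 0, 0, 0.2], [0, 0, 0.3, 0, 0, 0, 0.2], [0, 0, 0.17, 0, 0, 0, 0.1], [0, 0, 0.11, 0, 0, 0, 0], [0, 0, 0, 0, 0, 0, 0]]}}

```text
t: 29.17
ee_pos: [427.6, -189.3, -15.7]
tool_rot: [-2.292, -2.141, 0.002]
contact_force: [-0.1, 0.4, -0.5]
grip_width: 0.503
finger_force: 0.0
```

Call:
{"api": "step_arm", "payload": {"motion": [[0, 0, 0, 0, 0, 0, 0], [0, 0, 0, 0, 0, 0, -0.5], [0, 0, 0, 0, 0, 0, -1], [0, 0, 0, 0, 0, 0, -1], [0, 0, 0, 0, 0, 0, -1]]}}

```text
t: 29.58
ee_pos: [430.2, -191.2, -11.2]
tool_rot: [2.294, 2.142, 0.002]
contact_force: [-0.5, 0.9, 5.8]
grip_width: 0.154
finger_force: 58.9
```

Call:
{"api": "step_arm", "payload": {"motion": [[0, 0, 0, 0, 0, 0, -1], [0, 0, 0, 0, 0, 0, -1]]}}

```text
t: 29.75
ee_pos: [430.2, -191.2, -11.2]
tool_rot: [2.294, 2.142, 0.002]
contact_force: [-0.5, 0.3, 6.5]
grip_width: 0.158
finger_force: 58.8
```

Call:
{"api": "step_arm", "payload": {"motion": [[0, 0, -0.1, 0, 0, 0, -1], [0, 0, -0.3, 0, 0, 0, -1], [0, 0, -0.3, 0, 0, 0, -1], [0, 0, -0.2, 0, 0, 0, -1], [0, 0, 0, 0, 0, 0, -1]]}}

```text
t: 30.17
ee_pos: [431.9, -192.3, 82.6]
tool_rot: [2.289, 2.137, 0.004]
contact_force: [1.1, -0.0, -1.2]
grip_width: 0.157
finger_force: 58.9
```

```bash
python3 plan.py 632,-237,82,9
```

```text
t 30.17 p [ 431.9 -192.3   82.6] w 0.157 F [ 1.1 -0.  -1.2] ff 58.9
-> (632.0, -237.0, 82.0, 9.0) turn [ 0.022 -0.005  2.69 ] then shift [1.906 0.754 0.006]
```

Call:
{"api": "step_arm", "payload": {"motion": [[0, 0, 0, 0, 0, 0.245, -1], [0, 0, 0, 0, 0, 0.245, -1], [0, 0, 0, 0, 0, 0.245, -1], [0, 0, 0, 0, 0, 0.245, -1], [0, 0, 0, 0, 0, 0.245, -1]]}}

```text
t: 30.58
ee_pos: [427.8, -189.9, 75.7]
tool_rot: [-2.838, -1.343, 0.002]
contact_force: [-0.7, 0.7, -0.9]
grip_width: 0.152
finger_force: 58.9
```

Call:
{"api": "step_arm", "payload": {"motion": [[0, 0, 0, 0, 0, 0.245, -1], [0, 0, 0, 0, 0, 0.245, -1], [0, 0, 0, 0, 0, 0.245, -1], [0, 0, 0, 0, 0, 0.245, -1], [0, 0, 0, 0, 0, 0.245, -1]]}}

```text
t: 31.0
ee_pos: [427.8, -189.9, 75.6]
tool_rot: [-3.111, -0.424, 0.003]
contact_force: [-0.0, -0.0, -1.2]
grip_width: 0.154
finger_force: 58.9
```

Call:
{"api": "step_arm", "payload": {"motion": [[0, 0, 0, 0, 0, 0.245, -1], [0.32, 0.125, 0, 0, 0, 0, -1], [0.32, 0.125, 0, 0, 0, 0, -1], [0.32, 0.125, 0, 0, 0, 0, -1], [0.32, 0.125, 0, 0, 0, 0, -1]]}}

```text
t: 31.42
ee_pos: [563.3, -219.9, 75.4]
tool_rot: [-3.131, -0.243, 0.003]
contact_force: [-0.4, -0.7, -1.9]
grip_width: 0.155
finger_force: 58.8
```

Call:
{"api": "step_arm", "payload": {"motion": [[0.32, 0.125, 0, 0, 0, 0, -1], [0.32, 0.125, 0, 0, 0, 0, -1], [0, 0, 0, 0, 0, 0, -1], [0, 0, 0, 0, 0, 0, -1], [0, 0, 0, 0, 0, 0, -1]]}}

```text
t: 31.83
ee_pos: [628.7, -234.3, 75.2]
tool_rot: [-3.131, -0.243, 0.005]
contact_force: [0.3, 0.6, -2.0]
grip_width: 0.157
finger_force: 58.9
```

```bash
python3 plan.py 632,-237,-5,9
```

```text
t 31.83 p [ 628.7 -234.3   75.2] w 0.157 F [ 0.3  0.6 -2. ] ff 58.9
-> (632.0, -237.0, -5.0, 9.0) turn [-0.004  0.006 -0.004] then shift [0.029 0.032 0.802]
```

Call:
{"api": "step_arm", "payload": {"motion": [[0, 0.02, 0.2, 0, 0, 0, -1], [0, 0, 0.3, 0, 0, 0, -1], [0, 0, 0.2, 0, 0, 0, -1], [0, 0, 0.12, 0, 0, 0, -1], [0, 0, 0, 0, 0, 0, -1]]}}

```text
t: 32.25
ee_pos: [627.9, -236.2, -7.0]
tool_rot: [-3.13, -0.242, 0.005]
contact_force: [0.5, -0.4, -1.5]
grip_width: 0.154
finger_force: 62.8
```

Call:
{"api": "step_arm", "payload": {"motion": [[0, 0, 0, 0, 0, 0, -1], [0, 0, 0, 0, 0, 0, -1], [0, 0, 0, 0, 0, 0, -0.3], [0, 0, 0, 0, 0, 0, -0.3], [0, 0, 0, 0, 0, 0, -0.3]]}}

```text
t: 32.67
ee_pos: [631.1, -237.2, -3.8]
tool_rot: [3.131, 0.243, 0.003]
contact_force: [-0.8, 0.2, -0.3]
grip_width: 0.349
finger_force: 0.0
```

Call:
{"api": "step_arm", "payload": {"motion": [[0, 0, -0.2, 0, 0, 0, -0.3], [0, 0, -0.3, 0, 0, 0, 0], [0, 0, -0.3, 0, 0, 0, 0], [-0.3, 0, -0.2, 0, 0, 0, 0], [-0.35, 0, -0.1, 0, 0, 0, 0]]}}

```text
t: 33.08
ee_pos: [569.2, -248.0, 110.1]
tool_rot: [3.127, 0.246, 0.011]
contact_force: [-1.1, -0.7, 0.4]
grip_width: 0.499
finger_force: 0.0
```

Call:
{"api": "step_arm", "payload": {"motion": [[-0.35, 0.1, 0, 0, 0, 0, 0], [-0.35, 0.1, 0, 0, 0, 0, 0], [-0.35, 0.1, 0, 0, 0, 0, 0], [-0.3, 0.1, 0, 0, 0, 0, 0], [0, 0, 0, 0, 0, 0, 0]]}}

```text
t: 33.5
ee_pos: [435.2, -309.0, 105.2]
tool_rot: [3.132, 0.237, -0.002]
contact_force: [0.3, -0.7, 0.1]
grip_width: 0.499
finger_force: 0.0
```

```bash
python3 plan.py;python3 - <<'E'
from h import *
I=manip.camera('top');cv2.imwrite('pics/end.png',cv2.resize(I[100:240,160:480],None,fx=2.5,fy=2.5,interpolation=cv2.INTER_CUBIC))
for n in('bolt_short_a','bolt_medium_a','bolt_long'):
    for r in manip.regions_of(n,'top'):
        P=ray('top',np.argwhere(r['pixels'])[:,::-1],16)
        b=cv2.minAreaRect(P[:,:2].astype(np.float32));print(n,round(r['p'],2),np.round(b[0]),np.round(b[1]),round(b[2]))
E
```

```text
t 33.5 p [ 435.2 -309.   105.2] w 0.499 F [ 0.3 -0.7  0.1] ff 0.0
bolt_short_a 0.5 [ 618. -172.] [63. 20.] 8
bolt_short_a 0.47 [ 633. -236.] [64. 24.] 6
bolt_medium_a 0.8 [636. 195.] [95. 27.] 80
bolt_medium_a 0.71 [320. 126.] [27. 91.] 27
bolt_medium_a 0.62 [588. 210.] [89. 18.] 78
bolt_medium_a 0.61 [ 344. -106.] [22. 90.] 5
bolt_long 0.78 [616.   6.] [119.  26.] 89
```

View pics/end.png

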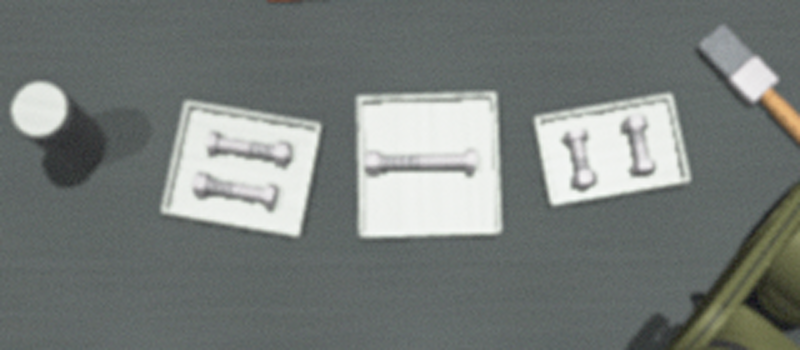

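All five bolts lie flat inside their trays: two medium at crop (250,150) and (237,190), the long at (425,162), and two short at (580,160) and (640,147). The can and brush haven't moved. The arm is clear, so I'm handing in.

```bash
python3 -c "
from cell import manip
print(manip.finish_job())"
```

```text
the job is handed in; nothing more can be done
None
```

I handed the job in at about 33.5 s: in the last picture all five bolts lie flat in the trays for their lengths and the can and brush are in place, but `finish_job` gave no verdict, so I can't confirm a pass.

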